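# Run a thread ring gauge home on its stud and back it off one turn

### The arm

A 7-joint arm with a two-finger parallel gripper is mounted at the origin on the work surface. World frame = base frame: x ahead of the robot, y to its left, z up, the work surface at z = 0. Lengths are in m, angles in rad, forces in N, time in s.
With the tool pointing down it reaches from about 0.425 to 0.875 m from the base axis. Payload 4.7 kg.
Tool frame: the origin (TCP) lies midway between the tips of the shut fingers; the grasp point (between the pads) lies 19 mm behind it (ctrl.grip_point_offset is the distance from the TCP to the grasp point, in m); z points along the fingers, y is the line along which they close (so a half turn about z gives the same grasp; the last joint's range is limited). The gripper opens to 87 mm and grips with 3 to 60 N. Pads are 19 mm wide; open, the fingers measure 117 mm over their backs; the gripper's body (75 mm by 190 mm) begins 51 mm behind the grasp point.
Start: joints at [-1.313, 0.321, -0.07, 1.45, 0.023, 1.371, -0.057], TCP at [0.157, 0.631, 0.223] pointing down, gripper open.
Joint ranges: [-2.86, 2.86], [-0.3, 2.09], [-1.38, 1.24], [0.06, 2.45], [-1.56, 4.7], [0.09, 2.05], [-2.69, 2.69]. Speed limits (rad/s): [2.57, 2.57, 3.14, 3.14, 3.14, 3.14, 3.14].

### API

Orientations are given as a rotation vector (axis times angle).
In Python, from bench import ctrl gives the robot as it stands.
- The arm moves only by the tool move_arm, never from a script. Its argument "increments" is text: rows parted by semicolons, each of 7 numbers parted by spaces: the shift along the world's x, y, z in mm, then the turn, a rotation vector about the world's x, y, z in degrees, then the closure in counts, from 0 (fully open) to 255 (shut). A call has exactly 8 rows; each row shifts and turns the commanded pose from where the row before left it; what a row does not reach is not made up. A row lasts 1/12 s, in which the tool goes at most 41.7 mm and 7.16 degrees, less where a joint would pass 70% of its speed; a pose out of reach is approached as far as the arm can. A call with a gripper value outside its range is refused whole. The fingers move at their own pace and stop on an object; "grip_force" is the grip in N (left out, the last holds). Time passes only in rows, so rows that do not move let the fingers close, or fill a call up. It gives the time, the measured TCP pose, the force, the opening and the grip force at its end, in the units of the state.
- ctrl.get_state(): the state, without advancing time (a new reading comes with each control period).
- ctrl.get_image(name): name is "scene" or "side" or "wrist"; returns a dict with "frame" (420x560x3 uint8, red, green, blue), "depth" (420x560 float32, m along the optical axis (not along the pixel's ray), 0 where there is no reading), "fx", "fy", "cx", "cy" (pixels), "position" and "orientation" of the camera in the world. Camera axes: x right, y down, z forward; pixel columns grow to the right and rows downward; lengths in m; the calibration is good to about 2 mm. The wrist camera is an equidistant fisheye: a pixel r from the principal point sees the ray r / f radians off the axis. A picture is of the moment at which its call begins.
- ctrl.close_job(): hands the job in; it is judged then, once.
Trained networks look in a picture, given as the dict that the camera call returned (one of the last four; its "shot" number tells which), for a name from the list of things; names that differ only in an ending like _2 or _b are one class to them, and where a whole thing is asked for, a point or a joint stands for the part that bears it (a point fixed in the world has none). Each returns a list of dicts, best first, with "score" (0 to 1); they miss things now and then, are a little off and sometimes report something else, mostly with a low value. They report only what shows in the picture. A call takes as long as a camera call.
- ctrl.find_in(target, picture): "centre" ([x, y, z] in m, in world coordinates, good to about 4 mm: the middle of the surface that is visible of it).
- ctrl.silhouettes(target, picture): "region" (420x560 bool, what is visible of it).
The state is a dict: "time": time; "joint_positions": joint angles; "qd": joint speeds; "joint_torque": joint torques, N m; "position": TCP position; "tool_rot": TCP orientation; "ft_force": force on the tool from outside, world axes, zero at the start; "torque": the same for the moment, N m; "grip_width": opening from 0.0 (shut) to 1.0 (fully open); "grip_force": force on a finger pad.
Only numpy, scipy, OpenCV 4.12 (cv2) and the standard library are available. Lean on these libraries where they do the work, as an engineer would, in place of code of your own. Each camera call takes 0.05 s, during which the arm holds its last target. There are 200 camera calls.

### The job

Check the thread of the long stud on the steel block: by its wooden crank knob, screw the ring gauge down (clockwise seen from above) until it comes up snug against the brass lock nut and you feel the resistance rise, firmly but without forcing it. Then unscrew it by one full turn from there, let go and leave it; do not disturb the things standing around.

Things in the scene. Friction and masses are not known exactly. Their poses are not given: they have to be found in the camera images.
- block: heavy dark steel block 150 x 100 x 38 mm (x, y, z), fixed to the bench, any yaw; origin at the centre of its underside. The long stud (vertical, 20 mm thick, right-handed thread, 4 mm lead) stands at the centre of its top, up to 91 to 95 mm above the bench; three bare stubs 10 mm thick and 12 mm high stand near corners of its top
- stud_top (a point): centre of the top of the long stud, 91 to 95 mm above the bench; the stud's vertical axis passes through it
- nut: brass hexagonal lock nut, 30 mm across flats, 12 mm thick, locked on the long stud under the ring gauge (it does not turn); its height varies by a few mm; origin at the centre of its underside, z up; its yaw says nothing about the thread
- nut_top (a point): centre of the nut's top face (12 mm above the nut's origin), where the ring gauge comes to bear
- gauge: knurled steel ring gauge, 44 mm diameter, 14 mm thick, started on the long stud, 5 to 8 mm clear of the nut below it; origin at the centre of its underside, z up, x along the arm with the knob. Two level arms, 9 mm thick, axis 7 mm above the underside: the +x one ends in a boss (17 mm diameter, 15 mm high) under the knob, 60 mm from the stud's axis; the other in a ball 56 mm out
- gauge_under (a point): centre of the gauge's underside, which bears on the nut. Clockwise from above the gauge goes down, anticlockwise up, 4 mm per turn; it stays where left. Running drag: 1 N at the knob. Once on the nut, the push at the knob square to the arm rises by 4 to 5 N per 0.1 rad: snug is 4.5 to 9 N, above 12 N is overtightened
- grip: upright wooden crank knob, a plain cylinder 16 mm diameter, 46 mm high, spinning freely on its pin at the end of the gauge's arm, 60 mm from the stud's axis; origin at the centre of its lower end, 16 mm above the gauge's underside (73 to 80 mm above the bench at the start), z up. It goes round and up or down with the gauge
- grip_mid (a point): point on the knob's axis 26 mm above its lower end, a good height to pinch it from above
- spare_nut: loose brass nut, 25 mm across, 10 mm high, lying on the block's top near a corner; bystander; origin at the centre of its underside
- dish: white ceramic dish, 72 mm diameter, 22 mm high, standing beside the block; bystander; origin at the centre of its underside
- tin: small round aluminium tin, 44 mm diameter, 30 mm high, standing beside the block; bystander; origin at the centre of its underside

How it is judged:
On the way, in this order (a step that is already met when the one before it is completed fails the run):
1. the ring gauge is screwed down until it bears snugly on the lock nut (about 4 N at the knob) (z of gauge_under in the frame of nut_top below -5.7e-05 m), for 0.1 s.
2. it is backed off by one full turn, a quarter turn either way (z of gauge_under in the frame of nut_top between 0.003 and 0.005 m), for 0.2 s.
At the end, for the whole second after the job is handed in: the ring gauge stands still, one full turn (4 mm, within 1 mm or a quarter turn) above the lock nut after having been snug on it, and the knob is let go (all of step 2 and angular speed of gauge below 0.1 rad/s); the robot touches nothing.
It fails at once if the gauge is forced onto the nut (more than about 12 N at the knob) (z of gauge_under in the frame of nut_top below -0.00017 m).
It fails at once if the spare nut, the dish or the tin is moved by more than 20 mm (distance of any of spare_nut, dish, tin from where it was at the start of the episode above 0.02 m).
It also fails if it takes over 72 s, if anything falls off the work surface, if the arm or the gripper's body presses on something with over 40 N, if the wrist force passes 120 N, or if a joint passes its speed limit or range.

## Working session

There is one attempt and no reset: what is moved stays moved. The work goes in short steps, Python scripts to look and compute and a tool call to move; the robot and the scene stay as the last step left them, time stands still between calls to the robot, and variables do not carry over. Pictures are saved under pics/ and viewed, at most 10 in all, crops included, and the job is handed in when it is done.

Besides the shell and the picture viewer there is one more tool, called after "Call:" as name(argument=value, ...), one argument or row to a line, values as JSON. move_arm: Moves the arm, as the interface text tells. Its arguments: {"type":"object","properties":{"increments":{"type":"string"},"grip_force":{"type":"number"}},"required":["increments"]}

```bash
mkdir -p pics; python3 - <<'E'
from bench import ctrl
import cv2,numpy as np
s=ctrl.get_state();print({k:np.round(v,3) for k,v in s.items()})
ims=[]
for n in("scene","side"):
    p=ctrl.get_image(n);ims.append(p["frame"]);print(n,np.round(p["position"],3))
    for t in("stud_top","nut","gauge","grip","spare_nut","dish","tin","block"):
        print(t,[(np.round(r["centre"],4).tolist(),round(r["score"],2)) for r in ctrl.find_in(t,p)[:2]])
cv2.imwrite("pics/a.png",cv2.resize(np.vstack(ims)[:,:,::-1],None,fx=.71,fy=.71))
E
```

```text
{'time': np.float64(0.0), 'joint_positions': array([-1.313,  0.322, -0.07 ,  1.452,  0.023,  1.371, -0.057]), 'qd': array([ 0.002, -0.001, -0.   ,  0.   ,  0.001,  0.   ,  0.001]), 'joint_torque': array([-0.0000e+00, -4.9129e+01, -4.0400e-01, -3.1253e+01, -6.4000e-02,
        4.4000e-02,  0.0000e+00]), 'position': array([0.157, 0.63 , 0.221]), 'tool_rot': array([-3.820e-01, -3.118e+00,  3.000e-03]), 'ft_force': array([-0.129,  0.074,  0.261]), 'torque': array([-0.026,  0.035, -0.012]), 'grip_force': np.float64(0.0), 'grip_width': np.float64(1.002)}
scene [1.007 0.326 0.477]
stud_top [([0.5331, 0.0207, 0.049], 0.5)]
nut [([0.5289, 0.0237, 0.0505], 0.4)]
gauge [([0.5128, 0.0347, 0.072], 0.91)]
grip [([0.4792, 0.0628, 0.1045], 0.45)]
spare_nut [([0.4978, -0.038, 0.045], 0.5)]
dish [([0.5916, -0.0614, 0.0118], 0.93)]
tin [([0.4596, 0.0901, 0.027], 0.88)]
block [([0.5522, 0.044, 0.0378], 0.82)]
side [ 0.364 -0.504  0.536]
stud_top []
nut [([0.5124, 0.0009, 0.0442], 0.44)]
gauge [([0.4987, 0.013, 0.0779], 0.79)]
grip [([0.4728, 0.0507, 0.103], 0.68)]
spare_nut [([0.4966, -0.0471, 0.048], 0.66)]
dish [([0.6012, -0.0499, 0.0128], 0.77)]
tin [([0.4508, 0.0777, 0.0303], 0.88)]
block [([0.4994, -0.0131, 0.0389], 0.67)]
```

View pics/a.png

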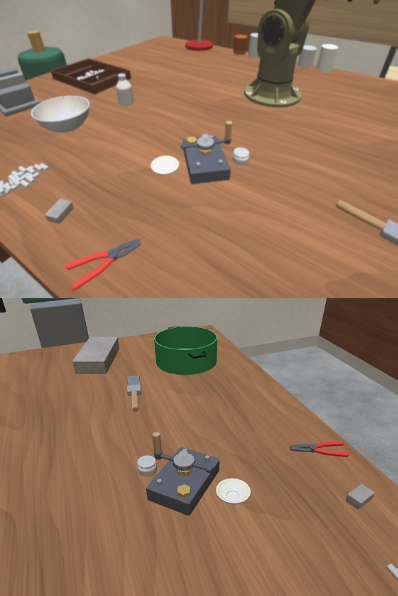

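The block sits near (0.51, 0.01), with the knob at its far-left corner near (0.475, 0.055). The dish and tin stand on either side. I'll move above it for a close wrist view.

Call:
move_arm(
  increments="14.3 -25 1.6 0 0 0 0;14.3 -25 1.6 0 0 0 0;14.3 -25 1.6 0 0 0 0;14.3 -25 1.6 0 0 0 0;14.3 -25 1.6 0 0 0 0;14.3 -25 1.6 0 0 0 0;14.3 -25 1.6 0 0 0 0;14.3 -25 1.6 0 0 0 0",
)

```text
time: 1.57
position: [0.2719, 0.4295, 0.2357]
tool_rot: [0.382, 3.118, 0.001]
ft_force: [0.4, 0.3, 0.8]
grip_width: 0.998
grip_force: 0.0
```

Call:
move_arm(
  increments="14.3 -25 1.6 0 0 0 60;14.3 -25 1.6 0 0 0 60;14.3 -25 1.6 0 0 0 60;14.3 -25 1.6 0 0 0 60;14.3 -25 1.6 0 0 0 60;14.3 -25 1.6 0 0 0 60;14.3 -25 1.6 0 0 0 60;14.3 -25 1.6 0 0 0 60",
)

```text
time: 2.23
position: [0.3863, 0.2295, 0.2486]
tool_rot: [0.382, 3.118, 0.001]
ft_force: [0.9, 0.3, -0.7]
grip_width: 0.768
grip_force: 0.0
```

Call:
move_arm(
  increments="14.3 -25 1.6 0 0 0 110;14.3 -25 1.6 0 0 0 110;14.3 -25 1.6 0 0 0 110;14.3 -25 1.6 0 0 0 110;14.3 -25 1.6 0 0 0 110;14.3 -25 1.6 0 0 0 110;14.3 -25 1.6 0 0 0 110;0 0 0 0 0 0 110",
)

```text
time: 2.9
position: [0.4882, 0.0494, 0.2602]
tool_rot: [0.395, 3.113, -0.003]
ft_force: [-0.5, -0.9, 1.0]
grip_width: 0.568
grip_force: 0.0
```

```bash
cat > h.py <<'E'
from bench import ctrl
import numpy as np,cv2
from scipy.spatial.transform import Rotation as R
def rot(p):
    o=np.array(p["orientation"],float)
    return o if o.shape==(3,3) else (R.from_rotvec(o) if o.size==3 else R.from_quat(o)).as_matrix()
def pts(p,fish):
    v,u=np.mgrid[:420,:560].astype(float);x=(u-p["cx"])/p["fx"];y=(v-p["cy"])/p["fy"]
    if fish:
        r=np.hypot(x,y);k=np.where(r>1e-9,np.tan(np.minimum(r,1.5))/np.maximum(r,1e-9),1);x=x*k;y=y*k
    d=p["depth"];P=np.stack([x*d,y*d,d],-1)@rot(p).T+np.array(p["position"])
    P[d<=0]=np.nan
    return P
E
python3 - <<'E'
from h import *
s=ctrl.get_state();print(s["time"],np.round(s["position"],4),np.round(s["tool_rot"],3),s["grip_width"])
p=ctrl.get_image("wrist");print(p["fx"],p["position"],p["orientation"])
for t in("stud_top","nut","gauge","grip","spare_nut","dish","tin","block"):
    print(t,[(np.round(r["centre"],4).tolist(),round(r["score"],2)) for r in ctrl.find_in(t,p)[:2]])
P=pts(p,True);z=P[...,2]
np.savez("w.npz",P=P,f=p["frame"])
m=(abs(P[...,0]-.5)<.12)&(abs(P[...,1]-.02)<.12)
h,e=np.histogram(z[m],np.arange(-.004,.15,.004));print([(round(a,3),int(b)) for a,b in zip(e,h) if b])
k=m&(z>.098)
print("high",k.sum(),np.nanmedian(P[k],0),np.nanmin(P[k],0),np.nanmax(P[k],0))
cv2.imwrite("pics/b.png",p["frame"][:,:,::-1])
E
```

```text
2.9 [0.4882 0.0494 0.2602] [ 3.950e-01  3.113e+00 -3.000e-03] 0.5676607276155052
325.19226210127806 [0.40920429 0.07050085 0.42192956] [2.28218448 1.76871625 0.26907378]
stud_top [([0.5093, 0.027, 0.0726], 0.62)]
nut []
gauge [([0.5073, 0.0242, 0.0756], 0.75)]
grip [([0.4666, 0.0538, 0.1216], 0.73), ([0.4958, -0.0366, 0.0492], 0.38)]
spare_nut [([0.4934, -0.0419, 0.0447], 0.92)]
dish [([0.6067, -0.0399, 0.0158], 0.71)]
tin [([0.4467, 0.0851, 0.0287], 0.87)]
block [([0.5123, 0.019, 0.0369], 0.88)]
[(np.float64(-0.004), 10100), (np.float64(0.0), 7451), (np.float64(0.004), 92), (np.float64(0.008), 151), (np.float64(0.012), 137), (np.float64(0.016), 161), (np.float64(0.02), 180), (np.float64(0.024), 62), (np.float64(0.028), 929), (np.float64(0.032), 189), (np.float64(0.036), 6681), (np.float64(0.04), 64), (np.float64(0.044), 230), (np.float64(0.048), 292), (np.float64(0.06), 16), (np.float64(0.064), 44), (np.float64(0.068), 319), (np.float64(0.072), 952), (np.float64(0.076), 46), (np.float64(0.08), 29), (np.float64(0.084), 29), (np.float64(0.088), 161), (np.float64(0.092), 100), (np.float64(0.096), 10), (np.float64(0.1), 10), (np.float64(0.104), 13), (np.float64(0.108), 9), (np.float64(0.112), 12), (np.float64(0.116), 18), (np.float64(0.12), 204), (np.float64(0.124), 2)]
high 81598 [0.46357843 0.05569106 0.36322479] [ 0.42937878 -0.04652078  0.09804583] [0.54442459 0.13999521 0.38858404]
```

View pics/b.png

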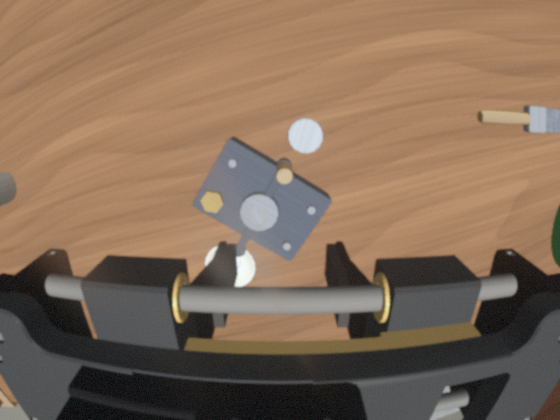

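The wrist view shows the knob top at about (285,175), the ring at (259,212), the spare nut at (212,202), the tin at (305,136) and the dish below. Next I'll fit the flat tops.

```bash
python3 - <<'E'
from h import *
P=np.load("w.npz")["P"];z=P[...,2]
def c(n,z0,z1,xy,r):
    m=(z>z0)&(z<z1)&(np.hypot(P[...,0]-xy[0],P[...,1]-xy[1])<r);q=P[m]
    (cx,cy),rad=cv2.minEnclosingCircle((q[:,:2]*1000).astype(np.float32))
    print(n,len(q),np.mean(q,0).round(4),"circ",round(cx,1),round(cy,1),round(rad,1),np.percentile(z[m],[10,50,90]).round(4));return cx,cy
k=c("knob",.1195,.128,(.468,.055),.03)
s=c("stud",.0885,.1,(.51,.025),.03)
g=c("ring",.066,.079,(.51,.02),.024)
print(np.subtract(k,s),np.hypot(*np.subtract(k,s)),np.hypot(*np.subtract(k,g)))
E
```

```text
knob 210 [0.4728 0.0567 0.1221] circ 473.1 56.6 7.9 [0.121  0.1222 0.1232]
stud 240 [0.5166 0.0163 0.0915] circ 517.4 15.9 10.0 [0.0895 0.0917 0.0928]
ring 803 [0.5097 0.0206 0.0738] circ 510.2 20.2 24.0 [0.0711 0.0742 0.0754]
[-44.35565186  40.70224857] 60.200472510159855 51.978738109252035
```

Call:
move_arm(
  increments="-5 2.4 -20 0 0 0 110;-5 2.4 -20 0 0 0 110;-5.2 2.5 -20 0 0 0 110;0 0 -20 0 0 0 110;0 0 -20 0 0 0 110;0 0 -10 0 0 0 110;0 0 0 0 0 0 110;0 0 0 0 0 0 110",
)

```text
time: 4.02
position: [0.4706, 0.0632, 0.1496]
tool_rot: [-0.381, -3.118, 0.0]
ft_force: [-0.1, 0.1, -0.3]
grip_width: 0.571
grip_force: 0.0
```

Call:
move_arm(
  increments="2.4 -6.5 -10 0 0 0 110;0 0 -14 0 0 0 110;0 0 -14 0 0 0 110;0 0 -14 0 0 0 110;0 0 -14.6 0 0 0 110;0 0 0 0 0 0 110;0 0 0 0 0 0 110;0 0 0 0 0 0 110",
)

```text
time: 4.68
position: [0.474, 0.0564, 0.0838]
tool_rot: [0.382, 3.117, 0.001]
ft_force: [-0.6, 0.2, -0.1]
grip_width: 0.566
grip_force: 0.0
```

Call:
move_arm(
  increments="0 0 0 0 0 0 255;0 0 0 0 0 0 255;0 0 0 0 0 0 255;0 0 0 0 0 0 255;0 0 0 0 0 0 255;0 0 0 0 0 0 255;0 0 0 0 0 0 255;0 0 0 0 0 0 255",
  grip_force=20,
)

```text
time: 5.35
position: [0.4731, 0.0566, 0.0829]
tool_rot: [0.382, 3.118, 0.0]
ft_force: [0.2, 0.4, 0.4]
grip_width: 0.177
grip_force: 20.0
```

```bash
python3 - <<'E'
from h import *
s=ctrl.get_state();print(s["time"],np.round(s["position"],4),np.round(s["ft_force"],2),np.round(s["torque"],2),s["grip_width"],s["grip_force"])
# circular rows: spiral about stud, from angle a0, clockwise, 15 deg per row
C=np.array([517.,16.]);k=np.array([472.9,56.6]);a0=np.arctan2(*(k-C)[::-1])
print("a0",np.degrees(a0))
a=a0-np.radians(15)*np.arange(0,49);q=C+60*np.c_[np.cos(a),np.sin(a)];d=np.diff(q,axis=0).round(1)
for i in range(0,24,8): print(";".join(f"{x} {y} -0.17 0 0 0 255" for x,y in d[i:i+8]))
E
```

```text
5.35 [0.4731 0.0566 0.0829] [0.15 0.38 0.36] [-0.06  0.04 -0.04] 0.17670921056605263 19.99905895907432
a0 137.36624799145582
12.0 10.0 -0.17 0 0 0 255;14.2 6.6 -0.17 0 0 0 255;15.4 2.7 -0.17 0 0 0 255;15.6 -1.4 -0.17 0 0 0 255;14.7 -5.4 -0.17 0 0 0 255;12.8 -9.0 -0.17 0 0 0 255;10.0 -12.0 -0.17 0 0 0 255;6.6 -14.2 -0.17 0 0 0 255
2.7 -15.4 -0.17 0 0 0 255;-1.4 -15.6 -0.17 0 0 0 255;-5.4 -14.7 -0.17 0 0 0 255;-9.0 -12.8 -0.17 0 0 0 255;-12.0 -10.0 -0.17 0 0 0 255;-14.2 -6.6 -0.17 0 0 0 255;-15.4 -2.7 -0.17 0 0 0 255;-15.6 1.4 -0.17 0 0 0 255
-14.7 5.4 -0.17 0 0 0 255;-12.8 9.0 -0.17 0 0 0 255;-10.0 12.0 -0.17 0 0 0 255;-6.6 14.2 -0.17 0 0 0 255;-2.7 15.4 -0.17 0 0 0 255;1.4 15.6 -0.17 0 0 0 255;5.4 14.7 -0.17 0 0 0 255;9.0 12.8 -0.17 0 0 0 255
```

Call:
move_arm(
  increments="12.0 10.0 -0.17 0 0 0 255;14.2 6.6 -0.17 0 0 0 255;15.4 2.7 -0.17 0 0 0 255;15.6 -1.4 -0.17 0 0 0 255;14.7 -5.4 -0.17 0 0 0 255;12.8 -9.0 -0.17 0 0 0 255;10.0 -12.0 -0.17 0 0 0 255;6.6 -14.2 -0.17 0 0 0 255",
)

```text
time: 6.02
position: [0.5747, 0.0344, 0.0813]
tool_rot: [-0.379, -3.117, -0.0]
ft_force: [-2.8, -0.1, 2.0]
grip_width: 0.177
grip_force: 20.0
```

Call:
move_arm(
  increments="2.7 -15.4 -0.17 0 0 0 255;-1.4 -15.6 -0.17 0 0 0 255;-5.4 -14.7 -0.17 0 0 0 255;-9.0 -12.8 -0.17 0 0 0 255;-12.0 -10.0 -0.17 0 0 0 255;-14.2 -6.6 -0.17 0 0 0 255;-15.4 -2.7 -0.17 0 0 0 255;-15.6 1.4 -0.17 0 0 0 255",
)

```text
time: 6.68
position: [0.5033, -0.0428, 0.0801]
tool_rot: [0.384, 3.117, 0.002]
ft_force: [2.0, 5.3, -0.8]
grip_width: 0.181
grip_force: 20.0
```

Call:
move_arm(
  increments="-14.7 5.4 -0.17 0 0 0 255;-12.8 9.0 -0.17 0 0 0 255;-10.0 12.0 -0.17 0 0 0 255;-6.6 14.2 -0.17 0 0 0 255;-2.7 15.4 -0.17 0 0 0 255;1.4 15.6 -0.17 0 0 0 255;5.4 14.7 -0.17 0 0 0 255;9.0 12.8 -0.17 0 0 0 255",
)

```text
time: 7.35
position: [0.4728, 0.0566, 0.0787]
tool_rot: [0.381, 3.118, -0.0]
ft_force: [2.8, -3.3, -0.5]
grip_width: 0.175
grip_force: 20.0
```

```bash
python3 - <<'E'
from h import *
s=ctrl.get_state();print(s["time"],np.round(s["position"],4),np.round(s["ft_force"],2),np.round(s["torque"],2))
for i,n in enumerate(("scene","side")):
    p=ctrl.get_image(n);P=pts(p,False)
    w=rot(p).T@(np.array([.517,.016,.06])-p["position"]);u=int(p["cx"]+p["fx"]*w[0]/w[2]);v=int(p["cy"]+p["fy"]*w[1]/w[2])
    c=p["frame"][v-35:v+35,u-45:u+45,::-1]
    globals()["c%d"%i]=cv2.resize(c,None,fx=6,fy=6,interpolation=cv2.INTER_CUBIC)[:300*2-190]
cv2.imwrite("pics/c.png",cv2.resize(np.hstack([c0,c1]),(800,304)))
E
```

```text
7.35 [0.4728 0.0566 0.0787] [ 2.77 -3.35 -0.54] [-1.05 -0.74 -0.02]
```

View pics/c.png

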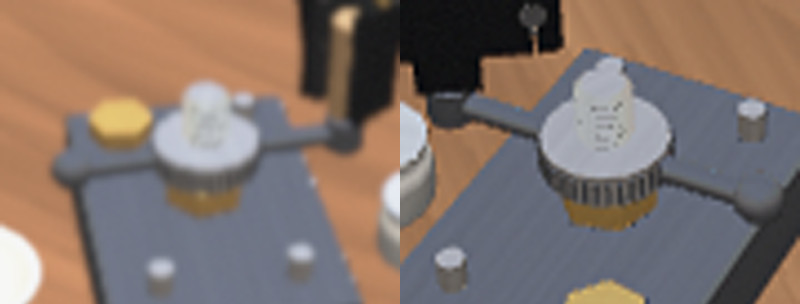

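The gauge is one turn down. The nut still shows beneath it, and the readings are pure drag plus a small radial load. I'll do 60° more, which stays inside the smallest possible clearance, then creep in 10° steps.

```bash
python3 - <<'E'
from h import *
C=np.array([517.,16.]);a0=137.37
def P(t): a=np.radians(a0-t);return C+59.8*np.array([np.cos(a),np.sin(a)])
q=np.array([[472.9,56.6]]+[P(t) for t in np.arange(7.5,61,7.5)]);d=np.diff(q,axis=0).round(1)
print(";".join(f"{x} {y} -0.08 0 0 0 255" for x,y in d)); e=d.sum(0)+q[0]
for t in range(60,360,10):
    o=[]
    for k in range(1,5):
        w=(P(t+2.5*k)-e).round(2);e=e+w;o.append(f"{w[0]:.2f} {w[1]:.2f} -0.03 0 0 0 255")
    a=np.radians(a0-t-10);print(360+t+10,"t=",np.round([np.sin(a),-np.cos(a)],2),";".join(o))
E
```

```text
5.8 5.3 -0.08 0 0 0 255;6.3 4.6 -0.08 0 0 0 255;6.9 3.7 -0.08 0 0 0 255;7.3 2.8 -0.08 0 0 0 255;7.6 1.8 -0.08 0 0 0 255;7.8 0.8 -0.08 0 0 0 255;7.8 -0.2 -0.08 0 0 0 255;7.7 -1.2 -0.08 0 0 0 255
430 t= [ 0.92 -0.38] 2.51 -0.47 -0.03 0 0 0 255;2.50 -0.74 -0.03 0 0 0 255;2.47 -0.84 -0.03 0 0 0 255;2.43 -0.95 -0.03 0 0 0 255
440 t= [ 0.84 -0.54] 2.39 -1.06 -0.03 0 0 0 255;2.33 -1.16 -0.03 0 0 0 255;2.29 -1.26 -0.03 0 0 0 255;2.22 -1.36 -0.03 0 0 0 255
450 t= [ 0.74 -0.68] 2.17 -1.45 -0.03 0 0 0 255;2.10 -1.55 -0.03 0 0 0 255;2.03 -1.64 -0.03 0 0 0 255;1.96 -1.72 -0.03 0 0 0 255
460 t= [ 0.61 -0.79] 1.88 -1.81 -0.03 0 0 0 255;1.80 -1.89 -0.03 0 0 0 255;1.72 -1.97 -0.03 0 0 0 255;1.63 -2.03 -0.03 0 0 0 255
470 t= [ 0.46 -0.89] 1.53 -2.11 -0.03 0 0 0 255;1.45 -2.17 -0.03 0 0 0 255;1.35 -2.24 -0.03 0 0 0 255;1.25 -2.29 -0.03 0 0 0 255
480 t= [ 0.3  -0.95] 1.14 -2.34 -0.03 0 0 0 255;1.05 -2.39 -0.03 0 0 0 255;0.94 -2.43 -0.03 0 0 0 255;0.83 -2.48 -0.03 0 0 0 255
490 t= [ 0.13 -0.99] 0.73 -2.50 -0.03 0 0 0 255;0.61 -2.54 -0.03 0 0 0 255;0.50 -2.56 -0.03 0 0 0 255;0.40 -2.58 -0.03 0 0 0 255
500
[... 2272 characters left out ...]
5;-0.61 2.54 -0.03 0 0 0 255;-0.50 2.56 -0.03 0 0 0 255;-0.40 2.58 -0.03 0 0 0 255
680 t= [0.05 1.  ] -0.27 2.59 -0.03 0 0 0 255;-0.17 2.61 -0.03 0 0 0 255;-0.05 2.61 -0.03 0 0 0 255;0.06 2.60 -0.03 0 0 0 255
690 t= [0.22 0.98] 0.18 2.61 -0.03 0 0 0 255;0.29 2.59 -0.03 0 0 0 255;0.40 2.58 -0.03 0 0 0 255;0.52 2.56 -0.03 0 0 0 255
700 t= [0.38 0.92] 0.62 2.53 -0.03 0 0 0 255;0.74 2.50 -0.03 0 0 0 255;0.84 2.47 -0.03 0 0 0 255;0.95 2.43 -0.03 0 0 0 255
710 t= [0.54 0.84] 1.06 2.39 -0.03 0 0 0 255;1.16 2.33 -0.03 0 0 0 255;1.26 2.29 -0.03 0 0 0 255;1.36 2.22 -0.03 0 0 0 255
720 t= [0.68 0.74] 1.45 2.17 -0.03 0 0 0 255;1.55 2.10 -0.03 0 0 0 255;1.64 2.03 -0.03 0 0 0 255;1.72 1.96 -0.03 0 0 0 255
```

Call:
move_arm(
  increments="5.8 5.3 -0.08 0 0 0 255;6.3 4.6 -0.08 0 0 0 255;6.9 3.7 -0.08 0 0 0 255;7.3 2.8 -0.08 0 0 0 255;7.6 1.8 -0.08 0 0 0 255;7.8 0.8 -0.08 0 0 0 255;7.8 -0.2 -0.08 0 0 0 255;7.7 -1.2 -0.08 0 0 0 255",
)

```text
time: 8.12
position: [0.5311, 0.0744, 0.078]
tool_rot: [0.382, 3.118, 0.0]
ft_force: [-1.2, -0.3, 2.0]
grip_width: 0.177
grip_force: 20.0
```

Call:
move_arm(
  increments="2.5 -0.5 -0.03 0 0 0 255;2.5 -0.7 -0.03 0 0 0 255;2.5 -0.8 -0.03 0 0 0 255;2.4 -1.0 -0.03 0 0 0 255;2.4 -1.1 -0.03 0 0 0 255;2.3 -1.1 -0.03 0 0 0 255;2.3 -1.3 -0.03 0 0 0 255;2.2 -1.4 -0.03 0 0 0 255",
)

```text
time: 8.78
position: [0.5496, 0.0664, 0.0779]
tool_rot: [0.382, 3.118, 0.001]
ft_force: [-0.6, 1.4, 1.3]
grip_width: 0.176
grip_force: 20.0
```

Call:
move_arm(
  increments="2.2 -1.5 -0.03 0 0 0 255;2.1 -1.5 -0.03 0 0 0 255;2.0 -1.6 -0.03 0 0 0 255;2.0 -1.7 -0.03 0 0 0 255;1.9 -1.8 -0.03 0 0 0 255;1.8 -1.9 -0.03 0 0 0 255;1.7 -2.0 -0.03 0 0 0 255;1.6 -2.0 -0.03 0 0 0 255",
)

```text
time: 9.45
position: [0.565, 0.0521, 0.0777]
tool_rot: [0.382, 3.118, 0.0]
ft_force: [0.2, 2.5, 1.2]
grip_width: 0.18
grip_force: 20.0
```

Call:
move_arm(
  increments="1.5 -2.1 -0.03 0 0 0 255;1.5 -2.2 -0.03 0 0 0 255;1.3 -2.2 -0.03 0 0 0 255;0 0 0 0 0 0 255;0 0 0 0 0 0 255;0 0 0 0 0 0 255;0 0 0 0 0 0 255;0 0 0 0 0 0 255",
)

```text
time: 10.12
position: [0.5692, 0.0459, 0.0776]
tool_rot: [0.382, 3.118, 0.0]
ft_force: [2.1, 1.4, 2.0]
grip_width: 0.177
grip_force: 20.0
```

Call:
move_arm(
  increments="1.2 -2.3 -0.03 0 0 0 255;1.1 -2.3 -0.03 0 0 0 255;1.0 -2.4 -0.03 0 0 0 255;0.9 -2.4 -0.03 0 0 0 255;0 0 0 0 0 0 255;0 0 0 0 0 0 255;0 0 0 0 0 0 255;0 0 0 0 0 0 255",
)

```text
time: 10.78
position: [0.5735, 0.0363, 0.0776]
tool_rot: [0.382, 3.117, 0.0]
ft_force: [3.4, 2.0, 2.9]
grip_width: 0.178
grip_force: 20.0
```

Call:
move_arm(
  increments="0.9 -2.5 -0.03 0 0 0 255;0.8 -2.5 -0.03 0 0 0 255;0.7 -2.5 -0.03 0 0 0 255;0.6 -2.5 -0.03 0 0 0 255;0 0 0 0 0 0 255;0 0 0 0 0 0 255;0 0 0 0 0 0 255;0 0 0 0 0 0 255",
)

```text
time: 11.45
position: [0.5762, 0.0262, 0.0773]
tool_rot: [0.382, 3.118, -0.0]
ft_force: [4.3, 0.8, 3.7]
grip_width: 0.18
grip_force: 20.0
```

Call:
move_arm(
  increments="0.8 -2.5 -0.03 0 0 0 255;0.4 -2.6 -0.03 0 0 0 255;0.3 -2.6 -0.03 0 0 0 255;0.2 -2.6 -0.03 0 0 0 255;0 0 0 0 0 0 255;0 0 0 0 0 0 255;0 0 0 0 0 0 255;0 0 0 0 0 0 255",
)

```text
time: 12.12
position: [0.5774, 0.0159, 0.077]
tool_rot: [-0.382, -3.117, 0.0]
ft_force: [0.1, -0.6, 2.9]
grip_width: 0.176
grip_force: 20.0
```

Call:
move_arm(
  increments="-0.1 -2.6 -0.03 0 0 0 255;-0.2 -2.6 -0.03 0 0 0 255;-0.2 -2.6 -0.03 0 0 0 255;-0.4 -2.6 -0.03 0 0 0 255;0 0 0 0 0 0 255;0 0 0 0 0 0 255;0 0 0 0 0 0 255;0 0 0 0 0 0 255",
)

```text
time: 12.78
position: [0.5766, 0.0056, 0.0768]
tool_rot: [-0.382, -3.118, 0.0]
ft_force: [-0.1, 0.3, 3.9]
grip_width: 0.175
grip_force: 20.0
```

Call:
move_arm(
  increments="-0.5 -2.6 0.3 0 0 0 255;-0.6 -2.5 0 0 0 0 255;-0.7 -2.5 0 0 0 0 255;-0.9 -2.5 0 0 0 0 255;0 0 0 0 0 0 255;0 0 0 0 0 0 255;0 0 0 0 0 0 255;0 0 0 0 0 0 255",
)

```text
time: 13.45
position: [0.5738, -0.0044, 0.077]
tool_rot: [-0.382, -3.117, 0.0]
ft_force: [-1.4, 0.4, 1.2]
grip_width: 0.178
grip_force: 20.0
```

Call:
move_arm(
  increments="-1.0 -2.4 -0.03 0 0 0 255;-1.1 -2.4 -0.03 0 0 0 255;-1.1 -2.4 -0.03 0 0 0 255;-1.2 -2.3 -0.03 0 0 0 255;0 0 0 0 0 0 255;0 0 0 0 0 0 255;0 0 0 0 0 0 255;0 0 0 0 0 0 255",
)

```text
time: 14.12
position: [0.5695, -0.0139, 0.077]
tool_rot: [-0.382, -3.118, 0.0]
ft_force: [-1.7, 1.8, -0.2]
grip_width: 0.178
grip_force: 20.0
```

Call:
move_arm(
  increments="-1.3 -2.2 -0.03 0 0 0 255;-1.5 -2.2 -0.03 0 0 0 255;-1.6 -2.1 -0.03 0 0 0 255;-1.6 -2.1 -0.03 0 0 0 255;0 0 0 0 0 0 255;0 0 0 0 0 0 255;0 0 0 0 0 0 255;0 0 0 0 0 0 255",
)

```text
time: 14.78
position: [0.5637, -0.0224, 0.077]
tool_rot: [-0.382, -3.118, -0.0]
ft_force: [-2.9, 2.3, -0.3]
grip_width: 0.179
grip_force: 20.0
```

Call:
move_arm(
  increments="-1.9 -1.8 -0.03 0 0 0 255;-1.9 -1.8 -0.03 0 0 0 255;-1.9 -1.8 -0.03 0 0 0 255;-2.0 -1.7 -0.03 0 0 0 255;0 0 0 0 0 0 255;0 0 0 0 0 0 255;0 0 0 0 0 0 255;0 0 0 0 0 0 255",
)

```text
time: 15.45
position: [0.5563, -0.0298, 0.077]
tool_rot: [0.382, 3.118, -0.0]
ft_force: [-0.2, 2.4, -1.7]
grip_width: 0.176
grip_force: 20.0
```

Call:
move_arm(
  increments="-2.0 -1.7 -0.03 0 0 0 255;-2.1 -1.5 -0.03 0 0 0 255;-2.2 -1.5 -0.03 0 0 0 255;-2.3 -1.3 -0.03 0 0 0 255;0 0 0 0 0 0 255;0 0 0 0 0 0 255;0 0 0 0 0 0 255;0 0 0 0 0 0 255",
)

```text
time: 16.12
position: [0.5477, -0.0358, 0.0769]
tool_rot: [0.382, 3.118, -0.0]
ft_force: [0.2, 1.1, -1.3]
grip_width: 0.176
grip_force: 20.0
```

Call:
move_arm(
  increments="-2.3 -1.3 -0.05 0 0 0 255;-2.3 -1.1 -0.05 0 0 0 255;-2.4 -1.0 -0.05 0 0 0 255;-2.5 -1.0 -0.05 0 0 0 255;0 0 0 0 0 0 255;0 0 0 0 0 0 255;0 0 0 0 0 0 255;0 0 0 0 0 0 255",
)

```text
time: 16.78
position: [0.5382, -0.0403, 0.0768]
tool_rot: [0.382, 3.118, -0.0]
ft_force: [0.1, -0.6, -0.2]
grip_width: 0.18
grip_force: 20.0
```

567.5°, no contact yet.

Call:
move_arm(
  increments="-2.5 -0.8 -0.04 0 0 0 255;-2.5 -0.7 -0.04 0 0 0 255;-2.5 -0.7 -0.04 0 0 0 255;-2.6 -0.5 -0.04 0 0 0 255;0 0 0 0 0 0 255;0 0 0 0 0 0 255;0 0 0 0 0 0 255;0 0 0 0 0 0 255",
)

```text
time: 17.45
position: [0.528, -0.0431, 0.0766]
tool_rot: [0.382, 3.118, -0.001]
ft_force: [0.8, -2.4, 1.7]
grip_width: 0.174
grip_force: 20.0
```

Call:
move_arm(
  increments="-2.6 -0.5 -0.03 0 0 0 255;-2.6 -0.3 -0.03 0 0 0 255;-2.6 -0.2 -0.03 0 0 0 255;-2.6 -0.1 -0.03 0 0 0 255;0 0 0 0 0 0 255;0 0 0 0 0 0 255;0 0 0 0 0 0 255;0 0 0 0 0 0 255",
)

```text
time: 18.12
position: [0.5175, -0.044, 0.0764]
tool_rot: [-0.382, -3.118, 0.0]
ft_force: [-0.0, -3.5, 2.6]
grip_width: 0.179
grip_force: 20.0
```

Call:
move_arm(
  increments="-2.6 -0.1 0 0 0 0 255;-2.6 0.1 0 0 0 0 255;-2.6 0.2 0 0 0 0 255;-2.6 0.4 0 0 0 0 255;0 0 0 0 0 0 255;0 0 0 0 0 0 255;0 0 0 0 0 0 255;0 0 0 0 0 0 255",
)

```text
time: 18.78
position: [0.507, -0.0432, 0.0763]
tool_rot: [-0.382, -3.118, -0.0]
ft_force: [0.4, -3.0, 1.1]
grip_width: 0.175
grip_force: 20.0
```

Call:
move_arm(
  increments="-2.5 0.4 -0.03 0 0 0 255;-2.5 0.6 -0.03 0 0 0 255;-2.5 0.7 -0.03 0 0 0 255;-2.5 0.8 -0.03 0 0 0 255;0 0 0 0 0 0 255;0 0 0 0 0 0 255;0 0 0 0 0 0 255;0 0 0 0 0 0 255",
)

```text
time: 19.45
position: [0.497, -0.0406, 0.0762]
tool_rot: [-0.382, -3.118, -0.0]
ft_force: [-0.9, -2.5, 1.7]
grip_width: 0.176
grip_force: 20.0
```

Call:
move_arm(
  increments="-2.5 0.9 -0.03 0 0 0 255;-2.4 1.0 -0.03 0 0 0 255;-2.4 1.1 -0.03 0 0 0 255;-2.3 1.2 -0.03 0 0 0 255;0 0 0 0 0 0 255;0 0 0 0 0 0 255;0 0 0 0 0 0 255;0 0 0 0 0 0 255",
)

```text
time: 20.12
position: [0.4875, -0.0362, 0.0761]
tool_rot: [-0.382, -3.118, -0.001]
ft_force: [-0.7, -0.6, 0.7]
grip_width: 0.177
grip_force: 20.0
```

617.5°, still free.

Call:
move_arm(
  increments="-2.3 1.3 -0.03 0 0 0 255;-2.2 1.4 -0.03 0 0 0 255;-2.1 1.6 -0.03 0 0 0 255;-2.0 1.7 -0.03 0 0 0 255;0 0 0 0 0 0 255;0 0 0 0 0 0 255;0 0 0 0 0 0 255;0 0 0 0 0 0 255",
)

```text
time: 20.78
position: [0.4789, -0.0304, 0.076]
tool_rot: [-0.382, -3.118, -0.0]
ft_force: [0.5, 0.2, 1.2]
grip_width: 0.176
grip_force: 20.0
```

Call:
move_arm(
  increments="-2.0 1.7 -0.03 0 0 0 255;-1.9 1.8 -0.03 0 0 0 255;-1.8 1.9 -0.03 0 0 0 255;-1.7 2.0 -0.03 0 0 0 255;0 0 0 0 0 0 255;0 0 0 0 0 0 255;0 0 0 0 0 0 255;0 0 0 0 0 0 255",
)

```text
time: 21.45
position: [0.4715, -0.0231, 0.0759]
tool_rot: [-0.382, -3.118, -0.0]
ft_force: [1.5, 0.4, -0.5]
grip_width: 0.179
grip_force: 20.0
```

Call:
move_arm(
  increments="-1.7 2.1 -0.03 0 0 0 255;-1.6 2.1 -0.03 0 0 0 255;-1.4 2.2 -0.03 0 0 0 255;-1.3 2.2 -0.03 0 0 0 255;0 0 0 0 0 0 255;0 0 0 0 0 0 255;0 0 0 0 0 0 255;0 0 0 0 0 0 255",
)

```text
time: 22.12
position: [0.4654, -0.0145, 0.0757]
tool_rot: [-0.382, -3.118, -0.0]
ft_force: [1.2, -1.1, 0.3]
grip_width: 0.176
grip_force: 20.0
```

Call:
move_arm(
  increments="-1.2 2.3 -0.03 0 0 0 255;-1.1 2.4 -0.03 0 0 0 255;-1.1 2.4 -0.03 0 0 0 255;0 0 0 0 0 0 255;0 0 0 0 0 0 255;0 0 0 0 0 0 255;0 0 0 0 0 0 255;0 0 0 0 0 0 255",
)

```text
time: 22.78
position: [0.4619, -0.0075, 0.0756]
tool_rot: [-0.382, -3.118, 0.0]
ft_force: [-0.5, -1.6, 0.6]
grip_width: 0.177
grip_force: 20.0
```

Call:
move_arm(
  increments="-1.0 2.6 -0.03 0 0 0 255;-0.9 2.6 -0.03 0 0 0 255;-0.8 2.7 -0.03 0 0 0 255;0 0 0 0 0 0 255;0 0 0 0 0 0 255;0 0 0 0 0 0 255;0 0 0 0 0 0 255;0 0 0 0 0 0 255",
)

```text
time: 23.45
position: [0.4593, 0.0003, 0.0755]
tool_rot: [-0.382, -3.118, 0.0]
ft_force: [-1.6, -2.0, 0.4]
grip_width: 0.179
grip_force: 20.0
```

Call:
move_arm(
  increments="-0.7 2.5 -0.03 0 0 0 255;-0.5 2.6 -0.03 0 0 0 255;-0.4 2.6 -0.03 0 0 0 255;-0.3 2.6 -0.03 0 0 0 255;0 0 0 0 0 0 255;0 0 0 0 0 0 255;0 0 0 0 0 0 255;0 0 0 0 0 0 255",
)

```text
time: 24.12
position: [0.4576, 0.0089, 0.0754]
tool_rot: [0.383, 3.118, -0.004]
ft_force: [-0.1, -8.1, 1.6]
grip_width: 0.18
grip_force: 20.0
```

Contact: the tangential force jumped to about 8 N, which includes 1 N of drag. That is snug, and it held through the rest rows. Next I back off one full turn anticlockwise.

```bash
python3 - <<'E'
import numpy as np
C=np.array([517.2,15.9]);e=np.array([457.4,10.7])
for i in range(3):
    o=[]
    for k in range(8):
        a=np.radians(-174.5+(i*8+k+1)*15.1);w=(C+60*np.array([np.cos(a),np.sin(a)])-e).round(1);e=e+w;o.append(f"{w[0]} {w[1]} 0.17 0 0 0 255")
    print(";".join(o),e)
E
```

```text
3.6 -15.9 0.17 0 0 0 255;7.5 -13.9 0.17 0 0 0 255;10.8 -11.5 0.17 0 0 0 255;13.4 -8.3 0.17 0 0 0 255;15.1 -4.5 0.17 0 0 0 255;15.8 -0.4 0.17 0 0 0 255;15.3 3.8 0.17 0 0 0 255;13.8 7.5 0.17 0 0 0 255 [552.7 -32.5]
11.4 11.0 0.17 0 0 0 255;8.1 13.5 0.17 0 0 0 255;4.4 15.1 0.17 0 0 0 255;0.2 15.8 0.17 0 0 0 255;-3.9 15.3 0.17 0 0 0 255;-7.7 13.7 0.17 0 0 0 255;-11.1 11.3 0.17 0 0 0 255;-13.6 8.0 0.17 0 0 0 255 [540.5  71.2]
-15.2 4.1 0.17 0 0 0 255;-15.7 0.1 0.17 0 0 0 255;-15.3 -4.0 0.17 0 0 0 255;-13.6 -7.9 0.17 0 0 0 255;-11.2 -11.2 0.17 0 0 0 255;-7.8 -13.6 0.17 0 0 0 255;-4.0 -15.3 0.17 0 0 0 255;0.1 -15.7 0.17 0 0 0 255 [457.8   7.7]
```

Call:
move_arm(
  increments="3.6 -15.9 0.17 0 0 0 255;7.5 -13.9 0.17 0 0 0 255;10.8 -11.5 0.17 0 0 0 255;13.4 -8.3 0.17 0 0 0 255;15.1 -4.5 0.17 0 0 0 255;15.8 -0.4 0.17 0 0 0 255;15.3 3.8 0.17 0 0 0 255;13.8 7.5 0.17 0 0 0 255",
)

```text
time: 24.78
position: [0.5537, -0.0321, 0.0767]
tool_rot: [-0.384, -3.118, -0.001]
ft_force: [-2.4, 0.5, 0.4]
grip_width: 0.174
grip_force: 20.0
```

Call:
move_arm(
  increments="11.4 11.0 0.17 0 0 0 255;8.1 13.5 0.17 0 0 0 255;4.4 15.1 0.17 0 0 0 255;0.2 15.8 0.17 0 0 0 255;-3.9 15.3 0.17 0 0 0 255;-7.7 13.7 0.17 0 0 0 255;-11.1 11.3 0.17 0 0 0 255;-13.6 8.0 0.17 0 0 0 255",
)

```text
time: 25.45
position: [0.5399, 0.0719, 0.0778]
tool_rot: [-0.38, -3.118, 0.003]
ft_force: [-1.3, -6.5, -0.5]
grip_width: 0.181
grip_force: 20.0
```

Call:
move_arm(
  increments="-15.2 4.1 0.17 0 0 0 255;-15.7 0.1 0.17 0 0 0 255;-15.3 -4.0 0.17 0 0 0 255;-13.6 -7.9 0.17 0 0 0 255;-11.2 -11.2 0.17 0 0 0 255;-7.8 -13.6 0.17 0 0 0 255;-4.0 -15.3 0.17 0 0 0 255;0.1 -15.7 0.17 0 0 0 255",
)

```text
time: 26.12
position: [0.4575, 0.0088, 0.0796]
tool_rot: [0.38, 3.118, 0.004]
ft_force: [3.4, 1.6, -3.3]
grip_width: 0.18
grip_force: 20.0
```

Call:
move_arm(
  increments="0 0 0 0 0 0 255;0 0 0 0 0 0 255;0 0 0 0 0 0 255;0 0 0 0 0 0 110;0 0 0 0 0 0 110;0 0 0 0 0 0 110;0 0 0 0 0 0 110;0 0 0 0 0 0 110",
)

```text
time: 26.78
position: [0.458, 0.0082, 0.0796]
tool_rot: [0.381, 3.118, 0.0]
ft_force: [0.7, 0.5, -0.8]
grip_width: 0.47
grip_force: 0.0
```

Call:
move_arm(
  increments="0 0 10 0 0 0 110;0 0 15 0 0 0 110;0 0 20 0 0 0 110;0 0 20 0 0 0 110;0 0 20 0 0 0 110;0 0 20 0 0 0 110;0 0 10 0 0 0 110;0 0 0 0 0 0 110",
)

```text
time: 27.45
position: [0.4596, 0.008, 0.1973]
tool_rot: [0.382, 3.114, 0.004]
ft_force: [0.4, 0.3, -0.5]
grip_width: 0.567
grip_force: 0.0
```

```bash
python3 - <<'E'
from h import *
p=ctrl.get_image("wrist");s=ctrl.get_state();print(s["position"],s["ft_force"],s["grip_width"])
for t in("grip","spare_nut","dish","tin"): print(t,[(np.round(r["centre"],4).tolist(),round(r["score"],2)) for r in ctrl.find_in(t,p)[:1]])
P=pts(p,True);m=(abs(P[...,0]-.4575)<.02)&(abs(P[...,1]-.009)<.02)&(P[...,2]>.105)&(P[...,2]<.13)
print(m.sum(),np.median(P[m],0))
E
```

```text
[0.45864765 0.00791    0.19555036] [-0.57563309  0.60785614 -0.24178035] 0.5703014702396981
grip [([0.4524, 0.0053, 0.1208], 0.58)]
spare_nut [([0.4952, -0.0385, 0.0451], 0.8)]
dish [([0.6162, -0.0554, 0.0184], 0.95)]
tin [([0.448, 0.085, 0.0268], 0.95)]
376 [0.45591628 0.0078169  0.11863388]
```

```bash
python3 -c "
from bench import ctrl
print(ctrl.close_job())"
```

```text
the job is handed in; nothing more can be done
None
```

The gauge was screwed down until snug on the nut (about 8 N at the knob), backed off one full turn and released, with the other things undisturbed; the job is handed in, with no verdict reported back.

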